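Shut the marked reagent valve under its sliding cover

TASK

The reagent supply of the blood analyser must be shut off at the valve box: push the flat metal cover aside along its guides, all the way to the far end stop over the solid deck, then push the uncovered valve handle that is marked by a round disc on its end clockwise until it is fully shut, across its pipe. Only push with the fingertips: do not lift the cover out of its guides, leave the other, plain handle as it is, and do not disturb the things standing around the box. Finish clear of everything.

Things in the scene. Friction and masses are not known exactly. Their poses are not given: they have to be found in the camera images.
- valve_box: Fixed white box, 184 (its x) by 465 (its y) by 48 mm high. Origin: centre of its underside; x points away from the robot, y is the way the cover slides open, z up; yaw within 0.3 rad. -y half: recess with the valves; +y half: solid deck. The cover lies 40 mm up on deck and ledges, between guide lips 48 mm high (x +-86 to +-92 mm); end stops, 48 mm high, inner faces at y +-225 mm.
- cover: Loose flat aluminium cover, 166 (x) by 215 (y) by 6 mm, about 0.3 kg, with an upright rib across its middle, 90 mm (x) by 14 mm (y), top 25 mm above the cover's underside. Origin: centre of the underside, 40 mm above the table; axes as the box's. Starts over the recess (box y -115 to -100 mm), slides with a few N of friction to the +y end stop (box y 117 mm).
- marked_handle (a joint): Handle to shut: black lever on a vertical pivot, told by the round disc (32 mm across) on its end. 0 = open, pointing to box -x along its pipe; 1.571 = shut at its stop, pointing to box +y (turned clockwise seen from above). Starts between 0 and 0.3. Stays where left; 1 to 2 N at its end moves it. In either of the two valve places.
- marked_pivot (a point): On the pivot axis of the marked handle, 33 mm above the table. The two pivots lie at box x 20 mm and at box y -160 and -70 mm. Hub 18 mm across, top at 39 mm.
- marked_end (a point): Top of the marked handle's disc, at its centre, 43 mm from the pivot axis, 37 mm above the table. The lever is a bar 9 mm wide, 28 to 37 mm above the table, 59 mm from pivot axis to the disc's far edge. Below it lie a pipe along box x (top at 19 mm) and, under the hub, a valve block 36 by 22 mm (top at 22 mm).
- plain_handle (a joint): The other handle, to be left alone: same valve and lever, but a plain straight bar 56 mm long with no disc. Same joint values; starts between 0 and 0.3.
- plain_pivot (a point): On the pivot axis of the plain handle, 33 mm above the table.
- plain_end (a point): Top of the plain bar near its end, 43 mm from its pivot axis, 37 mm above the table.
- recess (a point): Centre of the recess floor, 4 mm above the table, at box y -110 mm. The recess is 148 (x) by 210 mm (y), box y -215 to -5 mm, its rim 40 mm above the table.
- deck (a point): Centre of the solid deck over which the cover ends, at box y 110 mm, 40 mm above the table.
- vial_front: Bystander: loose amber vial, 24 mm across, 45 mm high, on the robot's side of the box. Origin under its centre.
- vial_back: Bystander: loose amber vial, 24 mm across, 45 mm high, behind the box. Origin under its centre.
- tape_roll: Bystander: loose roll of tape, 68 mm across, 24 mm high, off the -y end of the box. Origin under its centre.
- steel_pot: Bystander: loose open steel pot, 84 mm across its rim, 50 mm high, off the +y end of the box. Origin under its centre.
- tube_rack: Bystander: loose white rack with capped tubes, 50 by 140 mm, 80 mm high, behind the deck. Origin under its centre.
- well_plate: Bystander: loose clear tray with wells, 85 by 128 by 16 mm, on the robot's side of the deck. Origin under its centre.
- reagent_bottle: Bystander: loose white bottle, 56 mm across, 85 mm high, off the -y end of the box. Origin under its centre.

How it is judged (in metres and radians):
On the way, in this order (a step that is already met when the one before it is completed fails the run):
1. the cover is slid fully aside, the marked handle still open (y of cover in the frame of valve_box above 0.095 m and value of joint marked_handle below 0.8 rad), for 0.1 s.
2. the marked handle is pushed shut (value of joint marked_handle above 1.45 rad), for 0.2 s.
At the end, for the whole second after the job is handed in: The marked handle is within 0.12 rad of its shut stop (joint above 1.45), the cover lies flat in its guides within about 22 mm of the +y end stop, at rest, and the plain handle's end is within 12 mm of where it started (value of joint marked_handle above 1.45 rad and y of cover in the frame of valve_box above 0.095 m and z of cover in the frame of valve_box below 0.046 m and angle between cover's own z axis and vertical below 0.06 rad and linear speed of cover below 0.01 m/s and distance of plain_end from where it was at the start of the episode below 0.012 m); the robot touches nothing.
It fails at once if the cover is lifted or tipped out of its guides (z of cover in the frame of valve_box above 0.052 m or angle between cover's own z axis and vertical above 0.12 rad).
It fails at once if the plain handle is moved by more than 12 mm at its end (distance of plain_end from where it was at the start of the episode above 0.012 m).
It fails at once if a bystander is moved by more than 30 mm or lifted (distance of any of vial_front, vial_back, tape_roll, steel_pot, tube_rack, well_plate, reagent_bottle from where it was at the start of the episode above 0.03 m).
It also fails if it takes over 51 s, if anything falls off the work surface, if the arm or the gripper's body presses on something with over 40 N, if the wrist force passes 120 N, or if a joint passes its speed limit or range.

ROBOT

A 7-joint arm with a two-finger parallel gripper is mounted at the origin on the work surface. World frame = base frame: x ahead of the robot, y to its left, z up, the work surface at z = 0. Lengths are in mm, angles in rad, forces in N, time in s.
With the tool pointing down it reaches from about 425 to 875 mm from the base axis. Payload 8.4 kg.
Tool frame: the origin (TCP) lies between the finger pads; the fingertips stand r.tips_ahead ahead of it and the grasp point (between the pads) lies 6 mm ahead of it (r.tips_ahead is the distance from the TCP to the fingertips, in mm); z points along the fingers, y is the line along which they close (so a half turn about z gives the same grasp; the last joint's range is limited). The gripper opens to 87 mm and grips with 3 to 60 N. Pads are 19 mm wide; open, the fingers measure 117 mm over their backs; the gripper's body (75 mm by 190 mm) begins 51 mm behind the grasp point.
Start: joints at [-1.274, 0.333, 0.04, 1.465, -0.013, 1.343, -0.059], TCP at [250.604, 599.719, 247.546] pointing down, gripper open.
Joint ranges: [-2.58, 2.58], [-0.38, 2.09], [-1.3, 1.39], [0.25, 2.4], [-1.5, 4.64], [0.08, 2.09], [-2.65, 2.65]. Speed limits (rad/s): [2.22, 2.22, 2.79, 2.79, 3.14, 3.14, 3.14].

INTERFACE

Orientations are given as a rotation vector (axis times angle).
In Python, from station import readout, cams, r gives the robot as it stands.
- The arm moves only by the tool move_arm, never from a script. Its argument "rows" is a list of rows, each an object with "linear": the shift along the tool's x, y, z in m, a list of three; "twist": the turn about the tool's z in rad; "fingers": the opening, from 0 (shut) to 1 (fully open). In form: [{"linear": [x, y, z], "twist": twist, "fingers": fingers}, ...]. A call has 1 to 10 rows; each row shifts and turns the commanded pose from where the row before left it, along the tool's axes as they then stand; what a row does not reach is not made up. A row lasts 1/12 s, in which the tool goes at most 41.7 mm and 7.16 degrees, less where a joint would pass 70% of its speed; a pose out of reach is approached as far as the arm can. A call with a gripper value outside its range is refused whole. The fingers move at their own pace and stop on an object; the grip force is fixed at half the most. Time passes only in rows, so rows that do not move let the fingers close. It gives the time, the measured TCP pose, the force, the opening and the grip force at its end, in the units of the state.
- readout.get_state(): the state, without advancing time (a new reading comes with each control period).
- cams.snapshot(name): name is "side" or "top" or "wrist"; returns a dict with "image" (480x640x3 uint8, red, green, blue), "camera_matrix" (3x3 intrinsics, pixels), "dist_coeffs" ([k1, k2, p1, p2, k3] as OpenCV has them; the pictures are not rectified), "world_to_cam" (4x4, takes a point from world to camera coordinates); the wrist camera has in their place "tool_from_camera" (4x4, takes a point from camera to tool coordinates, whose origin is the TCP and whose axes are the flange's). Camera axes: x right, y up, looking along -z (the intrinsics and any distortion apply to the point x, -y, -z); pixel columns grow to the right and rows downward; lengths in mm; the calibration is good to about 2 mm. A picture is of the moment at which its call begins: read the wrist's pose just before it. There is no depth.
- r.sign_off(): hands the job in; it is judged then, once.
The state is a dict: "clock": time; "joints": joint angles; "joint_vel": joint speeds; "effort": joint torques, N m; "ee_pos": TCP position; "eef_rot": TCP orientation; "wrist_force": force on the tool from outside, world axes, zero at the start; "torque": the same for the moment, N m; "width": finger opening in mm; "grasp_force": force on a finger pad.
Only numpy, scipy, OpenCV 4.12 (cv2) and the standard library are available. Lean on these libraries where they do the work, as an engineer would, in place of code of your own. Each camera call takes 0.05 s, during which the arm holds its last target. There are 200 camera calls.

## Working session

There is one attempt and no reset: what is moved stays moved. The work goes in short steps, Python scripts to look and compute and a tool call to move; the robot and the scene stay as the last step left them, time stands still between calls to the robot, and variables do not carry over. Pictures are saved under pics/ and viewed, at most 10 in all, crops included, and the job is handed in when it is done.

Besides the shell and the picture viewer there is one more tool, called after "Request:" as name(argument=value, ...) on one line, values as JSON. move_arm: Moves the arm, as the interface text tells. Its arguments: {"type":"object","properties":{"rows":{"type":"array","items":{"type":"object","properties":{"linear":{"type":"array","items":{"type":"number"}},"twist":{"type":"number"},"fingers":{"type":"number"}}}}},"required":["rows"]}

```bash
mkdir -p pics; cat > h.py <<'E'
import numpy as np, cv2
from scipy.spatial.transform import Rotation as R
from station import readout, cams, r
def ray(s,uv,st=None):
    p=cv2.undistortPoints(np.array([[uv]],float),np.array(s["camera_matrix"],float),np.array(s["dist_coeffs"],float))[0,0]
    d=np.array([p[0],-p[1],-1.])
    if "world_to_cam" in s:
        T=np.linalg.inv(np.array(s["world_to_cam"]))
    else:
        W=np.eye(4);W[:3,:3]=R.from_rotvec(st["eef_rot"]).as_matrix();W[:3,3]=st["ee_pos"]
        T=W@np.array(s["tool_from_camera"])
    return T[:3,3],T[:3,:3]@d
def onz(s,uv,z,st=None):
    o,d=ray(s,uv,st); return o+d*(z-o[2])/d[2]
E
python3 - <<'E'
from h import *
s=cams.snapshot("top");cv2.imwrite("pics/top.png",s["image"][:,:,::-1])
import pickle;pickle.dump(s,open("top.pkl","wb"))
s=cams.snapshot("side");cv2.imwrite("pics/side.png",s["image"][:,:,::-1])
pickle.dump(s,open("side.pkl","wb"))
st=readout.get_state();print(st,r.tips_ahead)
print(R.from_rotvec(st["eef_rot"]).as_matrix().round(3))
E
```

```text
{'clock': 0.1, 'joints': array([-1.27421458,  0.33384538,  0.03987355,  1.46615082, -0.01340981,
        1.34328798, -0.05850697]), 'joint_vel': array([-4.79129783e-05, -2.28443040e-03,  7.44491458e-05, -2.86123895e-03,
       -6.65888096e-04,  2.50758896e-03, -3.02610734e-04]), 'effort': array([ 3.69371483e-03, -6.57807183e+01,  1.34005934e+00, -4.04705966e+01,
       -5.95622230e-02,  4.09224560e-02,  6.95454037e-05]), 'ee_pos': array([250.46896357, 599.402753  , 246.76053171]), 'eef_rot': array([-6.17642113e-01, -3.08007955e+00,  2.21796399e-03]), 'wrist_force': array([-0.18216203, -0.24115459,  0.02953847]), 'torque': array([-0.0470865 ,  0.00730798, -0.03369443]), 'grasp_force': 0.0, 'width': 87.03192358020311} 25.0
[[-0.923  0.386 -0.   ]
 [ 0.386  0.923 -0.001]
 [-0.    -0.001 -1.   ]]
```

View pics/top.png

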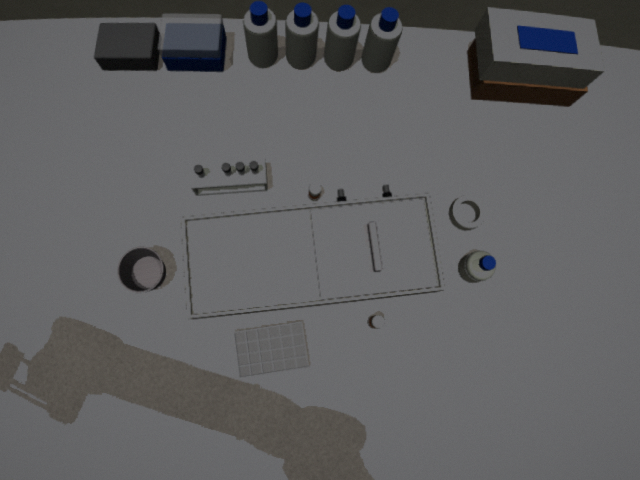

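View pics/side.png

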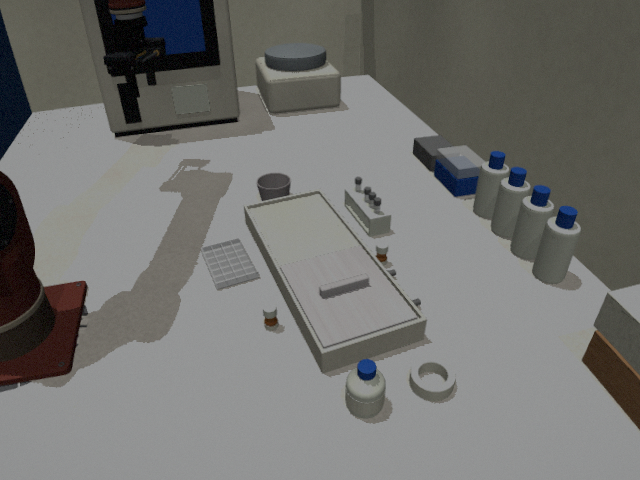

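Top view: the box's outer corners are near (184,216), (432,196), (443,290) and (192,316). The rib runs from (372,222) to (379,270), with the vials at (316,190) and (378,321). The side view agrees.

```bash
cat >> h.py <<'E'
import pickle
def boxpose():
    return np.load("box.npy")
E
python3 - <<'E'
from h import *
s=pickle.load(open("top.pkl","rb"))
g=cv2.cvtColor(s["image"],cv2.COLOR_RGB2GRAY)
c=[onz(s,p,48) for p in [(183,216),(432,196),(443,290),(192,316)]]
for p in c: print(p.round(0))
print([np.linalg.norm(c[i]-c[(i+1)%4]).round(0) for i in range(4)])
m=np.mean(c,0); y=(c[0]-c[1]+c[3]-c[2]); yaw=np.arctan2(-y[0],y[1]); print("centre",m,"yaw",yaw)
np.save("box.npy",[m[0],m[1],yaw])
Rb=np.array([[np.cos(yaw),-np.sin(yaw)],[np.sin(yaw),np.cos(yaw)]])
for n,p,z in [("ribA",(372,222),65),("ribB",(378,270),65),("vf",(378,317),45),("vb",(316,187),45),("tape",(466,213),24),("bottle",(487,263),85),("pot",(145,270),50)]:
    w=onz(s,p,z); print(n,w.round(0),"box",(Rb.T@(w[:2]-m[:2])).round(0))
im=cv2.convertScaleAbs(s["image"][170:340,170:490],alpha=2.2)
cv2.imwrite("pics/crop.png",cv2.resize(im,(800,425),interpolation=cv2.INTER_CUBIC)[:,:,::-1])
E
```

```text
[633. 267.  48.]
[ 686. -194.   48.]
[ 509. -209.   48.]
[453. 239.  48.]
[np.float64(464.0), np.float64(178.0), np.float64(451.0), np.float64(182.0)]
centre [570.03923247  26.00471027  48.        ] yaw 0.11864916841917265
ribA [627. -76.  65.] box [  45. -108.]
ribB [540. -86.  65.] box [ -43. -108.]
vf [459. -89.  45.] box [-124. -101.]
vb [696.  25.  45.] box [125. -16.]
tape [ 661. -269.   24.] box [  56. -303.]
bottle [ 554. -278.   85.] box [ -52. -300.]
pot [532. 328.  50.] box [ -2. 304.]
```

View pics/crop.png

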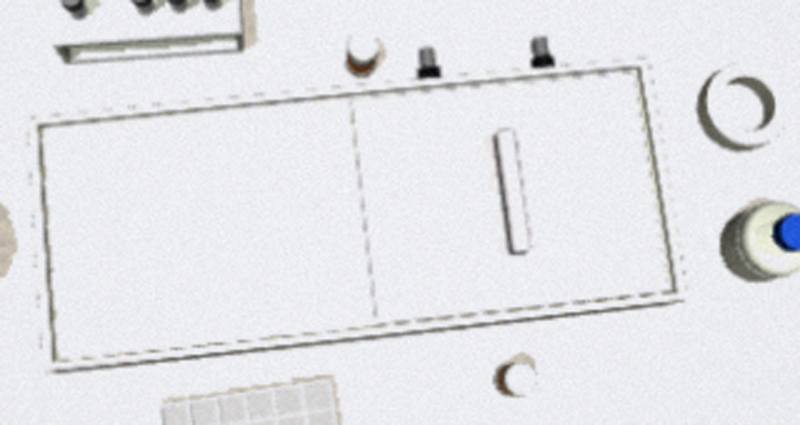

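The crop shows the inner guide and stop corners as dark lines at crop (39,125), (642,68), (676,291) and (55,362). They should measure 172 x 450 mm.

```bash
python3 - <<'E'
from h import *
s=pickle.load(open("top.pkl","rb"))
f=lambda p:(p[0]/2.5+170-.3,p[1]/2.5+170-.3)
c=[onz(s,f(p),45) for p in [(39,125),(642,68),(676,291),(55,362)]]
print([np.linalg.norm(c[i]-c[(i+1)%4]).round(0) for i in range(4)])
m=np.mean(c,0); y=(c[0]-c[1]+c[3]-c[2]); yaw=np.arctan2(-y[0],y[1]); print("centre",m,"yaw",yaw)
np.save("box.npy",[m[0],m[1],yaw])
Rb=np.array([[np.cos(yaw),-np.sin(yaw)],[np.sin(yaw),np.cos(yaw)]])
for p in [(497,130),(522,252),(513,127),(526,250)]:
    w=onz(s,f(p),65); print(w.round(0),(Rb.T@(w[:2]-m[:2])).round(0))
st=readout.get_state()
Rt=R.from_rotvec(st["eef_rot"]).as_matrix(); print("tool y heading",np.arctan2(Rt[1,1],Rt[0,1]))
# push tool start: box (0,-140)
for b in [(0,-150),(0,-120),(0,117)]:
    print(b,m[:2]+Rb@b)
E
```

```text
[np.float64(451.0), np.float64(170.0), np.float64(449.0), np.float64(172.0)]
centre [570.70317382  28.83628677  45.        ] yaw 0.1313230668544386
[628. -69.  65.] [  44. -105.]
[539. -87.  65.] [ -46. -110.]
[630. -81.  65.] [  45. -117.]
[541. -90.  65.] [ -45. -113.]
tool y heading 1.1749899142187137
(0, -150) [ 590.34506354 -119.87213992]
(0, -120) [586.41668559 -90.13045458]
(0, 117) [555.38249984 144.82885959]
```

Request:
move_arm(rows=[{"linear": [0,0,0],"twist": 0.116,"fingers": 0.55},{"linear": [0,0,0],"twist": 0.116,"fingers": 0.55},{"linear": [0,0,0],"twist": 0.116,"fingers": 0.55},{"linear": [0,0,0],"twist": 0.116,"fingers": 0.55},{"linear": [0,0,0],"twist": 0.116,"fingers": 0.55},{"linear": [0,0,0],"twist": 0.116,"fingers": 0.55},{"linear": [0,0,0],"twist": 0.116,"fingers": 0.55},{"linear": [0,0,0],"twist": 0.116,"fingers": 0.55},{"linear": [0,0,0],"twist": 0.116,"fingers": 0.55},{"linear": [0,0,0],"twist": 0,"fingers": 0.55}])

```text
clock: 0.93
ee_pos: [250.4, 599.5, 247.0]
eef_rot: [2.077, 2.356, -0.001]
wrist_force: [-0.1, -0.1, 0.3]
width: 48.2
grasp_force: 0.0
```

Request:
move_arm(rows=[{"linear": [-0.036,0.012,0],"twist": 0,"fingers": 0.55},{"linear": [-0.036,0.012,0],"twist": 0,"fingers": 0.55},{"linear": [-0.036,0.012,0],"twist": 0,"fingers": 0.55},{"linear": [-0.036,0.012,0],"twist": 0,"fingers": 0.55},{"linear": [-0.036,0.012,0],"twist": 0,"fingers": 0.55},{"linear": [-0.036,0.012,0],"twist": 0,"fingers": 0.55},{"linear": [-0.036,0.012,0],"twist": 0,"fingers": 0.55},{"linear": [-0.036,0.012,0],"twist": 0,"fingers": 0.55},{"linear": [-0.036,0.012,0],"twist": 0,"fingers": 0.55},{"linear": [-0.036,0.012,0],"twist": 0,"fingers": 0.55}])

```text
clock: 1.77
ee_pos: [417.0, 256.6, 247.6]
eef_rot: [-2.066, -2.367, -0.0]
wrist_force: [0.8, 0.0, 0.1]
width: 47.5
grasp_force: 0.0
```

Request:
move_arm(rows=[{"linear": [-0.036,0.012,0],"twist": 0,"fingers": 0.55},{"linear": [-0.036,0.012,0],"twist": 0,"fingers": 0.55},{"linear": [-0.036,0.012,0],"twist": 0,"fingers": 0.55},{"linear": [-0.036,0.012,0],"twist": 0,"fingers": 0.55},{"linear": [-0.036,0.012,0],"twist": 0,"fingers": 0.55},{"linear": [-0.036,0.012,0],"twist": 0,"fingers": 0.55},{"linear": [-0.036,0.012,0],"twist": 0,"fingers": 0.55},{"linear": [-0.036,0.012,0],"twist": 0,"fingers": 0.55},{"linear": [-0.036,0.012,0],"twist": 0,"fingers": 0.55},{"linear": [0,0,0],"twist": 0,"fingers": 0.55}])

```text
clock: 2.6
ee_pos: [567.2, -56.7, 247.7]
eef_rot: [2.073, 2.355, -0.004]
wrist_force: [-0.3, -1.2, 0.2]
width: 47.8
grasp_force: 0.0
```

```bash
cat >> h.py <<'E'
b=boxpose()
Rb=np.array([[np.cos(b[2]),-np.sin(b[2])],[np.sin(b[2]),np.cos(b[2])]])
def tobox(w): return Rb.T@(np.array(w)[:2]-b[:2])
def show():
    st=readout.get_state();Rt=R.from_rotvec(st["eef_rot"]).as_matrix()
    print("t",st["clock"],"boxxy",tobox(st["ee_pos"]).round(1),"z",st["ee_pos"][2].round(1),"yawerr",(np.arctan2(Rt[1,1],Rt[0,1])-b[2]).round(4),"F",st["wrist_force"].round(1),"w",st["width"].round(1),"tilt",Rt[:,2].round(3))
    return st
E
python3 - <<'E'
from h import *
show(); st=readout.get_state(); s=cams.snapshot("wrist"); pickle.dump((st,s),open("w1.pkl","wb"))
cv2.imwrite("pics/w1.png",cv2.convertScaleAbs(s["image"],alpha=1.8)[:,:,::-1])
E
```

```text
Traceback (most recent call last):
  File "h.py", line 23, in show
    print("t",st["clock"],"boxxy",tobox(st["ee_pos"]).round(1),"z",st["ee_pos"][2].round(1),"yawerr",(np.arctan2(Rt[1,1],Rt[0,1])-b[2]).round(4),"F",st["wrist_force"].round(1),"w",st["width"].round(1),"tilt",Rt[:,2].round(3))
                                                                                                                                                                                    ^^^^^^^^^^^^^^^^^
AttributeError: 'float' object has no attribute 'round'
```

```bash
sed -i 's/st\["width"\].round(1)/round(st["width"],1)/' h.py
python3 - <<'E'
from h import *
st=show(); s=cams.snapshot("wrist"); pickle.dump((st,s),open("w1.pkl","wb"))
cv2.imwrite("pics/w1.png",cv2.convertScaleAbs(s["image"],alpha=1.8)[:,:,::-1])
E
```

```text
t 2.6 boxxy [-14.7 -84.4] z 247.7 yawerr -0.0041 F [-0.3 -1.2  0.2] w 47.8 tilt [ 0.001 -0.004 -1.   ]
```

View pics/w1.png

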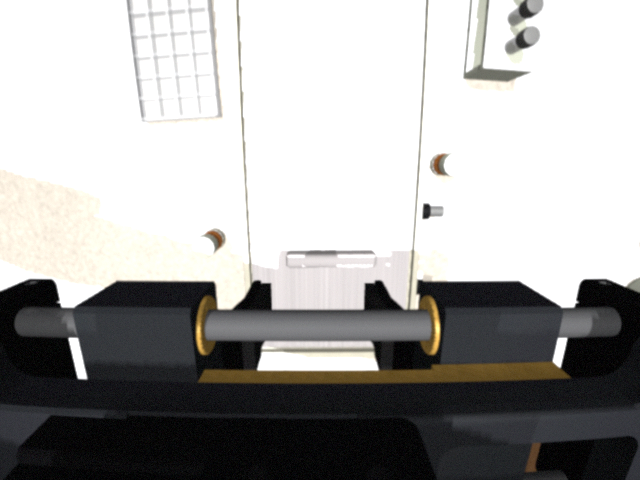

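The wrist view has the rib from (288,258) to (376,258) and the guide lips beside it, all aligned with the tool. I'll cast those points as a check.

```bash
python3 - <<'E'
from h import *
st,s=pickle.load(open("w1.pkl","rb"))
for p,z in [((288,255),65),((376,255),65),((288,266),65),((376,266),65),((241,100),48),((425,100),48)]: print(p,tobox(onz(s,p,z,st)).round(1))
E
```

```text
(288, 255) [ -43.4 -104.6]
(376, 255) [  43.6 -105. ]
(288, 266) [ -43.7 -116. ]
(376, 266) [  44.  -116.4]
(241, 100) [-85.4  41.9]
(425, 100) [87.7 41.6]
```

Request:
move_arm(rows=[{"linear": [-0.033,0.0075,0],"twist": 0,"fingers": 0.55},{"linear": [-0.033,0.0075,0],"twist": 0,"fingers": 0.55},{"linear": [0,0,0.035],"twist": 0,"fingers": 0.55},{"linear": [0,0,0.035],"twist": 0,"fingers": 0.55},{"linear": [0,0,0.035],"twist": 0,"fingers": 0.55},{"linear": [0,0,0.03],"twist": 0,"fingers": 0.55},{"linear": [0,0,0.02],"twist": 0,"fingers": 0.55},{"linear": [0,0,0.015],"twist": 0,"fingers": 0.55},{"linear": [0,0,0],"twist": 0,"fingers": 0.55},{"linear": [0,0,0],"twist": 0,"fingers": 0.55}])

```text
clock: 3.48
ee_pos: [589.0, -111.3, 77.2]
eef_rot: [-2.067, -2.364, 0.001]
wrist_force: [0.7, -0.8, 0.3]
width: 47.8
grasp_force: 0.0
```

```bash
python3 - <<'E'
from h import *
show()
E
```

```text
t 3.4833 boxxy [  -0.2 -141.3] z 77.2 yawerr 0.0026 F [ 0.7 -0.8  0.3] w 47.8 tilt [-0.002  0.    -1.   ]
```

Request:
move_arm(rows=[{"linear": [0.005,0,0],"twist": 0,"fingers": 0.55},{"linear": [0.005,0,0],"twist": 0,"fingers": 0.55},{"linear": [0.005,0,0],"twist": 0,"fingers": 0.55},{"linear": [0.006,0,0],"twist": 0,"fingers": 0.55},{"linear": [0.008,0,0],"twist": 0,"fingers": 0.55},{"linear": [0.01,0,0],"twist": 0,"fingers": 0.55},{"linear": [0.01,0,0],"twist": 0,"fingers": 0.55},{"linear": [0.01,0,0],"twist": 0,"fingers": 0.55},{"linear": [0.01,0,0],"twist": 0,"fingers": 0.55},{"linear": [0.01,0,0],"twist": 0,"fingers": 0.55}])

```text
clock: 4.32
ee_pos: [578.9, -32.5, 77.5]
eef_rot: [-2.071, -2.362, 0.0]
wrist_force: [0.1, -1.5, 2.3]
width: 47.8
grasp_force: 1.1
```

```bash
python3 - <<'E'
from h import *
show()
E
```

```text
t 4.3167 boxxy [  0.1 -61.9] z 77.5 yawerr 0.0001 F [ 0.1 -1.5  2.3] w 47.8 tilt [-0.  0. -1.]
```

Pushing with low force. I'll continue to about y 50.

Request:
move_arm(rows=[{"linear": [0.012,0,0],"twist": 0,"fingers": 0.55},{"linear": [0.012,0,0],"twist": 0,"fingers": 0.55},{"linear": [0.012,0,0],"twist": 0,"fingers": 0.55},{"linear": [0.012,0,0],"twist": 0,"fingers": 0.55},{"linear": [0.012,0,0],"twist": 0,"fingers": 0.55},{"linear": [0.012,0,0],"twist": 0,"fingers": 0.55},{"linear": [0.012,0,0],"twist": 0,"fingers": 0.55},{"linear": [0.012,0,0],"twist": 0,"fingers": 0.55},{"linear": [0.01,0,0],"twist": 0,"fingers": 0.55},{"linear": [0.008,0,0],"twist": 0,"fingers": 0.55}])

```text
clock: 5.15
ee_pos: [564.0, 80.8, 77.5]
eef_rot: [-2.07, -2.363, 0.0]
wrist_force: [1.1, -1.3, 1.5]
width: 47.8
grasp_force: 0.9
```

Request:
move_arm(rows=[{"linear": [0.007,0,0],"twist": 0,"fingers": 0.55},{"linear": [0.007,0,0],"twist": 0,"fingers": 0.55},{"linear": [0.006,0,0],"twist": 0,"fingers": 0.55},{"linear": [0.005,0,0],"twist": 0,"fingers": 0.55},{"linear": [0.004,0,0],"twist": 0,"fingers": 0.55}])

```text
clock: 5.57
ee_pos: [560.4, 108.4, 77.5]
eef_rot: [-2.071, -2.362, 0.0]
wrist_force: [0.6, -0.5, 0.6]
width: 48.1
grasp_force: 0.7
```

```bash
python3 - <<'E'
from h import *
show()
E
```

```text
t 5.5667 boxxy [ 0.2 80.2] z 77.5 yawerr -0.0004 F [ 0.6 -0.5  0.6] w 48.1 tilt [-0. -0. -1.]
```

Request:
move_arm(rows=[{"linear": [0.004,0,0],"twist": 0,"fingers": 0.55},{"linear": [0.004,0,0],"twist": 0,"fingers": 0.55},{"linear": [0.003,0,0],"twist": 0,"fingers": 0.55},{"linear": [0.003,0,0],"twist": 0,"fingers": 0.55},{"linear": [0.002,0,0],"twist": 0,"fingers": 0.55}])

```text
clock: 5.98
ee_pos: [558.3, 124.2, 77.5]
eef_rot: [-2.071, -2.362, 0.0]
wrist_force: [0.7, -0.3, -0.6]
width: 48.0
grasp_force: 0.6
```

Request:
move_arm(rows=[{"linear": [0.001,0,0],"twist": 0,"fingers": 0.55},{"linear": [0.001,0,0],"twist": 0,"fingers": 0.55}])

```text
clock: 6.15
ee_pos: [558.1, 125.9, 77.5]
eef_rot: [-2.071, -2.362, 0.0]
wrist_force: [-0.2, -1.5, -0.2]
width: 47.9
grasp_force: 0.5
```

```bash
python3 - <<'E'
from h import *
show()
E
```

```text
t 6.15 boxxy [ 0.2 97.9] z 77.5 yawerr -0.0004 F [-0.2 -1.5 -0.2] w 47.9 tilt [-0. -0. -1.]
```

Request:
move_arm(rows=[{"linear": [0.001,0,0],"twist": 0,"fingers": 0.55},{"linear": [0.001,0,0],"twist": 0,"fingers": 0.55},{"linear": [0.001,0,0],"twist": 0,"fingers": 0.55}])

```text
clock: 6.4
ee_pos: [557.8, 128.2, 77.5]
eef_rot: [2.071, 2.361, -0.001]
wrist_force: [0.9, -5.9, -0.5]
width: 47.7
grasp_force: 2.6
```

Request:
move_arm(rows=[{"linear": [0.001,0,0],"twist": 0,"fingers": 0.55},{"linear": [0,0,0],"twist": 0,"fingers": 0.55}])

```text
clock: 6.57
ee_pos: [557.8, 128.2, 77.5]
eef_rot: [2.072, 2.36, -0.002]
wrist_force: [1.2, -6.1, 0.0]
width: 47.9
grasp_force: 3.0
```

```bash
python3 - <<'E'
from h import *
show()
E
```

```text
t 6.5667 boxxy [  0.2 100.2] z 77.5 yawerr -0.0014 F [ 1.2 -6.1  0. ] w 47.9 tilt [ 0.    -0.002 -1.   ]
```

Request:
move_arm(rows=[{"linear": [-0.01,0,0],"twist": 0,"fingers": 0.55},{"linear": [-0.02,0,0],"twist": 0,"fingers": 0.55},{"linear": [0,0,-0.035],"twist": 0,"fingers": 0},{"linear": [0,0,-0.035],"twist": 0,"fingers": 0},{"linear": [0,0,-0.035],"twist": 0,"fingers": 0},{"linear": [0,0,-0.035],"twist": 0,"fingers": 0},{"linear": [-0.035,0,0],"twist": 0,"fingers": 0},{"linear": [-0.035,0,0],"twist": 0,"fingers": 0},{"linear": [-0.035,0,0],"twist": 0,"fingers": 0},{"linear": [-0.035,0,0],"twist": 0,"fingers": 0}])

```text
clock: 7.4
ee_pos: [579.9, -40.1, 218.1]
eef_rot: [-2.07, -2.363, -0.003]
wrist_force: [1.1, 0.4, 0.1]
width: 3.8
grasp_force: 0.0
```

Request:
move_arm(rows=[{"linear": [-0.035,0,0],"twist": 0,"fingers": 0},{"linear": [-0.035,0,0],"twist": 0,"fingers": 0},{"linear": [-0.035,0,0],"twist": 0,"fingers": 0},{"linear": [-0.025,0,0],"twist": 0,"fingers": 0},{"linear": [0,0,0],"twist": 0,"fingers": 0},{"linear": [0,0,0],"twist": 0,"fingers": 0}])

```text
clock: 7.9
ee_pos: [596.3, -169.9, 217.6]
eef_rot: [2.075, 2.358, -0.0]
wrist_force: [0.4, 0.6, -0.3]
width: 0.7
grasp_force: 0.0
```

```bash
python3 - <<'E'
from h import *
st=show(); s=cams.snapshot("wrist"); pickle.dump((st,s),open("w2.pkl","wb"))
cv2.imwrite("pics/w2.png",cv2.convertScaleAbs(s["image"],alpha=1.3)[:,:,::-1])
E
```

```text
t 7.9 boxxy [  -0.7 -200.4] z 217.6 yawerr -0.0039 F [ 0.4  0.6 -0.3] w 0.7 tilt [-0. -0. -1.]
```

View pics/w2.png

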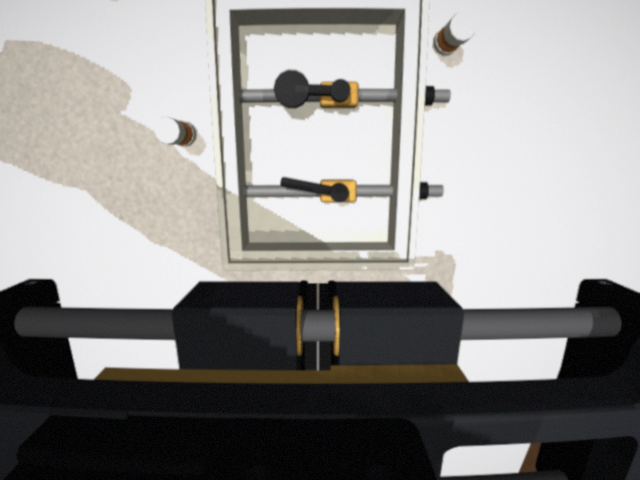

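The wrist view shows the marked handle at the far valve, with its disc at (292,89) and hub at (341,91). The plain one is nearer, with hub (341,191) and bar end (285,182).

```bash
python3 - <<'E'
from h import *
st,s=pickle.load(open("w2.pkl","rb"))
for n,p,z in [("disc",(292,89),37),("hub",(341,91),39),("phub",(341,191),39),("pend",(285,182),37),("rimFL",(232,12),40),("rimFR",(405,12),40)]: print(n,tobox(onz(s,p,z,st)).round(1))
E
```

```text
disc [-22.1 -68. ]
hub [ 20.9 -70.2]
phub [  21.8 -157.3]
pend [ -30.2 -148.9]
rimFL [-71.5  -5.9]
rimFR [74.4 -6.4]
```

Request:
move_arm(rows=[{"linear": [0.03,-0.012,0],"twist": 0,"fingers": 0},{"linear": [0.03,-0.011,0],"twist": 0,"fingers": 0},{"linear": [0.028,-0.011,0],"twist": 0,"fingers": 0},{"linear": [0,0,0.035],"twist": 0,"fingers": 0},{"linear": [0,0,0.035],"twist": 0,"fingers": 0},{"linear": [0,0,0.03],"twist": 0,"fingers": 0},{"linear": [0,0,0.02],"twist": 0,"fingers": 0},{"linear": [0,0,0.01],"twist": 0,"fingers": 0},{"linear": [0,0,0],"twist": 0,"fingers": 0},{"linear": [0,0,0],"twist": 0,"fingers": 0}])

```text
clock: 8.78
ee_pos: [551.9, -84.2, 88.1]
eef_rot: [-2.07, -2.363, -0.0]
wrist_force: [-0.1, -0.3, 0.1]
width: 0.5
grasp_force: 0.0
```

```bash
python3 - <<'E'
from h import *
show()
E
```

```text
t 8.7833 boxxy [ -33.5 -109.6] z 88.1 yawerr 0.0006 F [-0.1 -0.3  0.1] w 0.5 tilt [ 0.  0. -1.]
```

Request:
move_arm(rows=[{"linear": [0,-0.002,0.012],"twist": 0,"fingers": 0},{"linear": [0,0,0.012],"twist": 0,"fingers": 0},{"linear": [0,0,0.007],"twist": 0,"fingers": 0},{"linear": [0,0,0.005],"twist": 0,"fingers": 0},{"linear": [0,0,0],"twist": 0,"fingers": 0}])

```text
clock: 9.2
ee_pos: [548.9, -85.1, 50.4]
eef_rot: [-2.071, -2.361, 0.002]
wrist_force: [-0.0, -0.4, -0.5]
width: 0.2
grasp_force: 0.0
```

Request:
move_arm(rows=[{"linear": [0.007,0,0],"twist": 0,"fingers": 0},{"linear": [0.007,0,0],"twist": 0,"fingers": 0},{"linear": [0.005,-0.001,0],"twist": 0,"fingers": 0},{"linear": [0.005,-0.001,0],"twist": 0,"fingers": 0},{"linear": [0.006,-0.001,0],"twist": 0,"fingers": 0},{"linear": [0.006,0,0],"twist": 0,"fingers": 0}])

```text
clock: 9.7
ee_pos: [541.8, -49.3, 51.8]
eef_rot: [2.071, 2.362, 0.0]
wrist_force: [-0.2, -2.3, -0.7]
width: 0.5
grasp_force: 0.7
```

```bash
python3 - <<'E'
from h import *
show()
E
```

```text
t 9.7 boxxy [-38.9 -73.7] z 51.8 yawerr -0.0004 F [-0.2 -2.3 -0.7] w 0.5 tilt [ 0. -0. -1.]
```

Request:
move_arm(rows=[{"linear": [0.005,0.002,0],"twist": 0,"fingers": 0},{"linear": [0.006,0.0025,0],"twist": 0,"fingers": 0},{"linear": [0.005,0.003,0],"twist": 0,"fingers": 0},{"linear": [0.005,0.003,0],"twist": 0,"fingers": 0},{"linear": [0.004,0.004,0],"twist": 0,"fingers": 0},{"linear": [0,0,0],"twist": 0,"fingers": 0}])

```text
clock: 10.2
ee_pos: [553.6, -21.3, 51.3]
eef_rot: [-2.069, -2.364, -0.0]
wrist_force: [-1.9, -0.4, 0.0]
width: 0.9
grasp_force: 0.5
```

```bash
python3 - <<'E'
from h import *
show()
E
```

```text
t 10.2 boxxy [-23.5 -47.4] z 51.3 yawerr 0.0015 F [-1.9 -0.4  0. ] w 0.9 tilt [-0.     0.001 -1.   ]
```

Good: the force stays around 2 N. Now the last arc.

Request:
move_arm(rows=[{"linear": [0.003,0.004,0],"twist": 0,"fingers": 0},{"linear": [0.003,0.004,0],"twist": 0,"fingers": 0},{"linear": [0.002,0.003,0],"twist": 0,"fingers": 0},{"linear": [0.001,0.002,0],"twist": 0,"fingers": 0},{"linear": [0,0,0],"twist": 0,"fingers": 0}])

```text
clock: 10.62
ee_pos: [565.6, -12.1, 51.7]
eef_rot: [2.07, 2.362, 0.001]
wrist_force: [-0.8, 0.0, -0.1]
width: 0.7
grasp_force: 0.2
```

```bash
python3 - <<'E'
from h import *
show()
E
```

```text
t 10.6167 boxxy [-10.4 -39.9] z 51.7 yawerr 0.0002 F [-0.8  0.  -0.1] w 0.7 tilt [ 0.001 -0.    -1.   ]
```

Request:
move_arm(rows=[{"linear": [0,0.001,0],"twist": 0,"fingers": 0},{"linear": [0,0.001,0],"twist": 0,"fingers": 0},{"linear": [0,0.001,0],"twist": 0,"fingers": 0},{"linear": [0,0.001,0],"twist": 0,"fingers": 0},{"linear": [0,0,0],"twist": 0,"fingers": 0}])

```text
clock: 11.03
ee_pos: [568.9, -12.1, 51.6]
eef_rot: [2.071, 2.362, 0.0]
wrist_force: [-1.7, 1.3, 0.8]
width: -0.1
grasp_force: 0.7
```

```bash
python3 - <<'E'
from h import *
show()
E
```

```text
t 11.0333 boxxy [ -7.1 -40.3] z 51.6 yawerr -0.0005 F [-1.7  1.3  0.8] w -0.1 tilt [ 0. -0. -1.]
```

Request:
move_arm(rows=[{"linear": [0,0.001,0],"twist": 0,"fingers": 0},{"linear": [0,0.001,0],"twist": 0,"fingers": 0},{"linear": [0,0.001,0],"twist": 0,"fingers": 0}])

```text
clock: 11.28
ee_pos: [571.5, -11.6, 51.5]
eef_rot: [-2.071, -2.362, 0.001]
wrist_force: [-5.8, 0.2, 2.1]
width: 0.5
grasp_force: 2.8
```

Request:
move_arm(rows=[{"linear": [0,0.001,0],"twist": 0,"fingers": 0},{"linear": [0,0,0],"twist": 0,"fingers": 0}])

```text
clock: 11.45
ee_pos: [571.6, -11.6, 51.3]
eef_rot: [-2.07, -2.36, 0.003]
wrist_force: [-7.3, 0.2, 3.8]
width: 0.5
grasp_force: 3.3
```

```bash
python3 - <<'E'
from h import *
show()
E
```

```text
t 11.45 boxxy [ -4.4 -40.2] z 51.3 yawerr -0.0004 F [-7.3  0.2  3.8] w 0.5 tilt [-0.003  0.    -1.   ]
```

The handle is against its stop. I'll back off in -x, lift, and retreat to look from the earlier viewpoint.

Request:
move_arm(rows=[{"linear": [0,-0.008,0],"twist": 0,"fingers": 0},{"linear": [0,-0.012,0],"twist": 0,"fingers": 0},{"linear": [0,0,0],"twist": 0,"fingers": 0},{"linear": [0,0,-0.03],"twist": 0,"fingers": 0},{"linear": [0,0,-0.035],"twist": 0,"fingers": 0},{"linear": [0,0,-0.035],"twist": 0,"fingers": 0},{"linear": [0,0,-0.035],"twist": 0,"fingers": 0},{"linear": [0,0,-0.035],"twist": 0,"fingers": 0},{"linear": [-0.035,0,0],"twist": 0,"fingers": 0},{"linear": [-0.035,0,0],"twist": 0,"fingers": 0}])

```text
clock: 12.28
ee_pos: [564.4, -81.8, 224.4]
eef_rot: [2.062, 2.366, 0.009]
wrist_force: [-0.5, -0.5, -0.4]
width: 0.4
grasp_force: 0.0
```

Request:
move_arm(rows=[{"linear": [-0.035,0.008,0],"twist": 0,"fingers": 0},{"linear": [-0.035,0.008,0],"twist": 0,"fingers": 0},{"linear": [-0.025,0.008,0],"twist": 0,"fingers": 0},{"linear": [0,0,0],"twist": 0,"fingers": 0},{"linear": [0,0,0],"twist": 0,"fingers": 0}])

```text
clock: 12.7
ee_pos: [598.5, -176.8, 221.6]
eef_rot: [2.074, 2.357, -0.001]
wrist_force: [-0.0, 1.1, 0.6]
width: 0.3
grasp_force: 0.0
```

```bash
python3 - <<'E'
from h import *
st=show(); s=cams.snapshot("wrist"); pickle.dump((st,s),open("w3.pkl","wb"))
cv2.imwrite("pics/w3.png",cv2.convertScaleAbs(s["image"],alpha=1.3)[:,:,::-1])
E
```

```text
t 12.7 boxxy [   0.6 -207.5] z 221.6 yawerr -0.0037 F [-0.   1.1  0.6] w 0.3 tilt [ 0.001 -0.002 -1.   ]
```

View pics/w3.png

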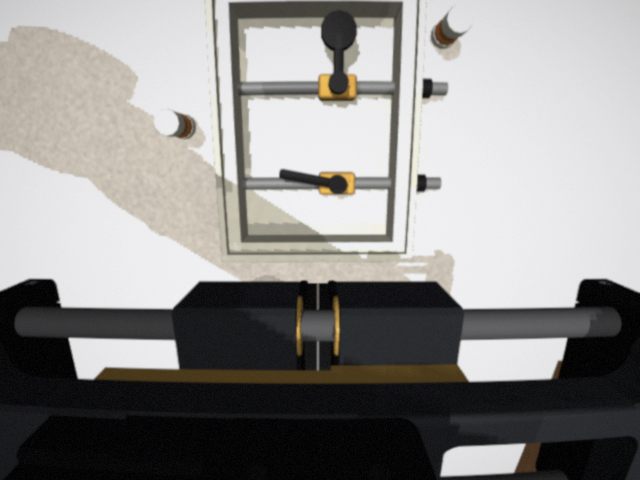

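The marked handle now points along +y (disc (339,30), hub (339,84)) and the plain one looks unchanged. I'll check the angle in numbers, and the cover in the side view.

```bash
python3 - <<'E'
from h import *
st,s=pickle.load(open("w3.pkl","rb"))
d=tobox(onz(s,(339,30),37,st));h=tobox(onz(s,(339,83),39,st));print(d,h,np.arctan2(d[1]-h[1],h[0]-d[0]))
s=cams.snapshot("side");cv2.imwrite("pics/s2.png",s["image"][:,:,::-1])
E
```

```text
[ 20.41770648 -26.17298802] [ 20.60251955 -70.11610223] 1.5665906171562962
```

View pics/s2.png

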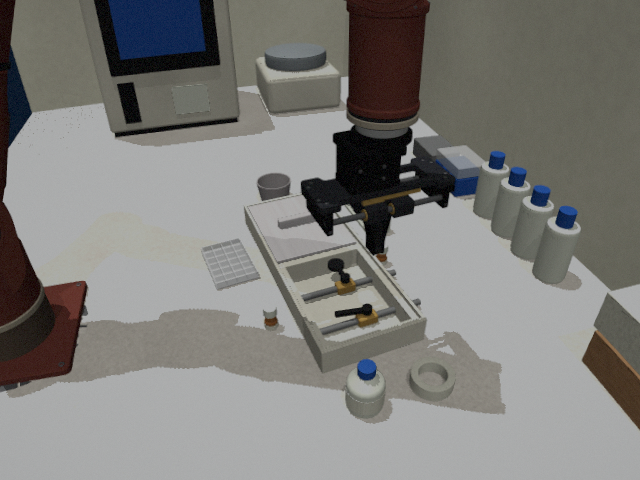

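The side view shows the cover flat at the far end with its rib near (300,215), the bystanders in place and the gripper well clear above the box.

```bash
python3 -c "
from station import r
print(r.sign_off())"
```

```text
the job is handed in; nothing more can be done
None
```

The job is handed in: the cover is at its far end stop, the marked handle is shut (measured about 1.57 rad), the plain handle and bystanders look undisturbed in the pictures, and the arm is clear; the sign-off gave no verdict.

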